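# Set the preset counter to 36

## Robot

A 6-joint arm with a two-finger parallel gripper is mounted at the origin on a cart in front of the work surface, level with it; the furniture and walls round the work are solid. World frame = base frame: x ahead of the robot, y to its left, z up, the work surface at z = 0. Lengths are in mm, angles in degrees, forces in N, time in s.
With the tool pointing down it reaches from about 300 to 850 mm from the base axis. Payload 4.2 kg.
Tool frame: the origin (TCP) lies at the very end of the fingers, on their centre line; the grasp point (between the pads) lies 19 mm behind it; z points along the fingers, y is the line along which they close (so a half turn about z gives the same grasp; the last joint's range is limited). The gripper opens to 91 mm and grips with 3 to 60 N. Pads are 32 mm wide; open, the fingers measure 118 mm over their backs; the gripper's body (76 mm by 178 mm) begins 60 mm behind the grasp point.
Start: joints at [72.536, 18.312, 89.639, -0, 72.044, -1.146], TCP at [161.557, 551.854, 213.976] pointing down, gripper open.
Joint ranges: [-177.97, 177.97], [-48.28, 115.42], [12.27, 149.76], [-77.06, 257.06], [2.81, 150.46], [-146.56, 146.56]. Speed limits (degrees/s): [147.25, 147.25, 180, 180, 180, 180].

## Interface

Orientations are given as [roll, pitch, yaw] about the fixed x, y, z axes, in that order (R = Rz(yaw) Ry(pitch) Rx(roll)).
In Python, from workcell import env, eyes gives the robot as it stands.
- The arm moves only by the tool send_rows, never from a script. Its argument "targets" is text: rows parted by semicolons, each of 7 numbers parted by spaces: the shift along the tool's x, y, z in m, then the turn, a rotation vector about the tool's x, y, z in degrees, then the opening in per cent of the stroke, from 0 (shut) to 100 (fully open). A call has 1 to 12 rows; each row is the pose to reach, as a shift and turn from the pose commanded when the call began, along the tool's axes at that moment; what a row does not reach only later rows make up. A row lasts 1/12 s, in which the tool goes at most 41.7 mm and 7.16 degrees, less where a joint would pass 70% of its speed; a pose out of reach is approached as far as the arm can. A call with a gripper value outside its range is refused whole. The fingers move at their own pace and stop on an object; "grip_force" is the grip in N (left out, the last holds). Time passes only in rows, so rows that repeat a pose let the fingers close. It gives the time, the measured TCP pose, the force, the opening and the grip force at its end, in the units of the state.
- env.state(): the state, without advancing time (a new reading comes with each control period).
- eyes.grab_frame(name): name is "scene" or "top" or "wrist"; returns a dict with "image" (384x512x3 uint8, blue, green, red), "fovy" (degrees; the focal length in pixels is half the picture's height over the tangent of half this angle, whatever the lens; pixels are square), "cx", "cy" (the principal point, pixels), "D" ([k1, k2, p1, p2, k3] as OpenCV has them; the pictures are not rectified), "eye" and "attitude" of the camera in the world. Camera axes: x right, y up, looking along -z (the intrinsics and any distortion apply to the point x, -y, -z); pixel columns grow to the right and rows downward; lengths in mm; the calibration is good to about 2 mm. A picture is of the moment at which its call begins. There is no depth.
- env.job_done(): hands the job in; it is judged then, once.
The state is a dict: "time_s": time; "qpos": joint angles; "qvel": joint speeds; "effort": joint torques, N m; "ee_pos": TCP position; "ee_rot": TCP orientation; "force": force on the tool from outside, world axes, zero at the start; "torque": the same for the moment, N m; "gripper_width": finger opening in mm; "gripper_force": force on a finger pad.
Only numpy, scipy, OpenCV 4.12 (cv2) and the standard library are available. Lean on these libraries where they do the work, as an engineer would, in place of code of your own. Each camera call takes 0.05 s, during which the arm holds its last target. There are 200 camera calls.

## Task

Set the preset counter to 36: roll the left knurled thumbwheel by its edge until 3 stands centred in the left window, and the right one until 6 stands centred in the right window. Reach in under the clear splash guard without leaning on it, leave the things beside the counter where they are, and let go of the wheels when done.

Things in the scene. Friction and masses are not known exactly. Their poses are not given: they have to be found in the camera images.
- console: preset counter: white wedge console, 165 deep x 210 wide x 157 mm high, fixed to the bench. Origin: centre of its underside; x to its back, z up. From its front lip (35 mm high, x = -80 mm) a grey face slopes up and back at 40 degrees, 190 mm along the slope, to x = +66 mm. Each wheel turns with about 2 N of friction at the rim, has no clicks and stays where it is left.
- left_rim (a point): outermost point of the left wheel's black knurled rim, mid-width. Frame fixed to the face: x up the slope, y to the console's left (wheel axis), z square out of the face. Rim radius 45 mm, 30 mm wide, 16 mm out of the face, centre 45 mm below along -z. Arched 5 mm cheeks flank it, 4 mm lower, so it is hardly to be pinched: press a fingertip on it (5 to 12 N) and move up or down the slope.
- right_rim (a point): same point of the right wheel's rim, 130 mm to the right of the left one; same frame, same sizes.
- left_window (a point): middle of the left window's mouth (24 mm along the slope x 22 mm wide; black frame 8 mm out of the face), 39 mm to the right of the left rim. White numerals 0 to 9, 14 mm tall, on a black drum that turns with the wheel; white ticks on the frame mark the middle. Frame as left_rim.
- right_window (a point): middle of the right window's mouth, 39 mm to the left of the right rim; same sizes and frame.
- left_wheel (a joint): turn of the left wheel, rad: 0.6283 x the numeral centred in its window (0 to 5.655, end stops at 0 and 9). Grows when the exposed rim is rolled up the slope, away from the robot. 3 is centred at 1.885. Starts between numerals 4.8 and 6.9.
- right_wheel (a joint): turn of the right wheel, likewise. 6 is centred at 3.770. Starts between numerals 2.1 and 4.2.
- guard_edge (a point): middle of the free edge (black trim, 7 mm) of the clear splash guard: a fixed 4 mm sheet, 210 mm wide, that stands 135 mm square out of the face, 110 mm up the slope from the rims. It overhangs the wheels, so they cannot be reached with a tool that points straight down, only with one tilted like the face. Frame as left_rim.
- guard: the splash guard itself; origin at its foot on the face. Fixed.
- beaker_mid (a point): glass beaker, 83x92x118 mm, loose, left of the console; point half-way up. Leave alone.
- timer_mid (a point): small white wedge-shaped timer, 35x62x52 mm, loose, left of the console near its front; point half-way up. Leave alone.
- petri_mid (a point): glass petri dish, 60 mm across, 16 mm high, loose, right of the console; point half-way up. Leave alone.

How it is judged:
By the outcome, as a careful person would: the job done as asked, in the order asked, and still so for the second after the job is handed in, with the robot touching nothing.
It also fails if it takes over 61 s, if anything falls off the work surface, if the arm or the gripper's body presses on something with over 40 N, if the wrist force passes 120 N, or if a joint passes its speed limit or range.

## Working session

There is one attempt and no reset: what is moved stays moved. The work goes in short steps, Python scripts to look and compute and a tool call to move; the robot and the scene stay as the last step left them, time stands still between calls to the robot, and variables do not carry over. Pictures are saved under pics/ and viewed, at most 10 in all, crops included, and the job is handed in when it is done.

Besides the shell and the picture viewer there is one more tool, called after "Emit:" by a JSON object that holds its "fn" and its "kwargs", one argument or row to a line. send_rows: Moves the arm, as the interface text tells. Its arguments: {"type":"object","properties":{"targets":{"type":"string"},"grip_force":{"type":"number"}},"required":["targets"]}

```bash
mkdir -p pics; ls
python3 - <<'E'
from workcell import env, eyes
import cv2,json,numpy as np
a=[]
for n in ("scene","top"):
    f=eyes.grab_frame(n); a.append(f["image"]); cv2.imwrite(f"pics/{n}0.png",f["image"])
    print(n,{k:np.round(v,4).tolist() for k,v in f.items() if k!="image"})
    im=f.pop("image"); json.dump({k:np.array(v).tolist() for k,v in f.items()},open(f"{n}.json","w"))
cv2.imwrite("pics/s0.png",cv2.resize(a[0],(800,600),interpolation=cv2.INTER_CUBIC)); cv2.imwrite("pics/t0.png",cv2.resize(a[1],(800,600),interpolation=cv2.INTER_CUBIC))
print(env.state())
E
```

```text
pics
scene {'fovy': 47.1105, 'cx': 255.2855, 'cy': 190.5806, 'D': [0.0101, 0.0, 0.0, 0.0, 0.0], 'eye': [179.2214, -453.6158, 534.2261], 'attitude': [65.0686, -1.4942, -27.0795]}
top {'fovy': 53.0052, 'cx': 265.6073, 'cy': 189.4395, 'D': [-0.1085, 0.0, 0.0, 0.0, 0.0], 'eye': [319.4355, 268.3546, 993.7963], 'attitude': [15.8885, 0.0827, -104.0957]}
{'time_s': 0.1, 'qpos': array([ 7.25373976e+01,  1.83476556e+01,  8.96985751e+01, -2.49389583e-04,
        7.20442013e+01, -1.14733607e+00]), 'qvel': array([ 0.08097369, -0.15688446, -0.05216486,  0.06968594, -0.08427511,
        0.02332798]), 'effort': array([-2.21678038e-04, -4.13333130e+01, -2.32513994e+01,  7.29122409e-02,
        4.20729700e-02, -6.92009053e-05]), 'ee_pos': array([161.41057423, 551.41454016, 213.21328771]), 'ee_rot': array([-1.79909581e+02, -1.57368715e-03,  1.63684809e+02]), 'force': array([ 0.29959037, -0.22748978, -0.67422926]), 'torque': array([-0.03466916,  0.02316363,  0.01433636]), 'gripper_force': 0.0, 'gripper_width': 91.27283595364298}
```

View pics/s0.png

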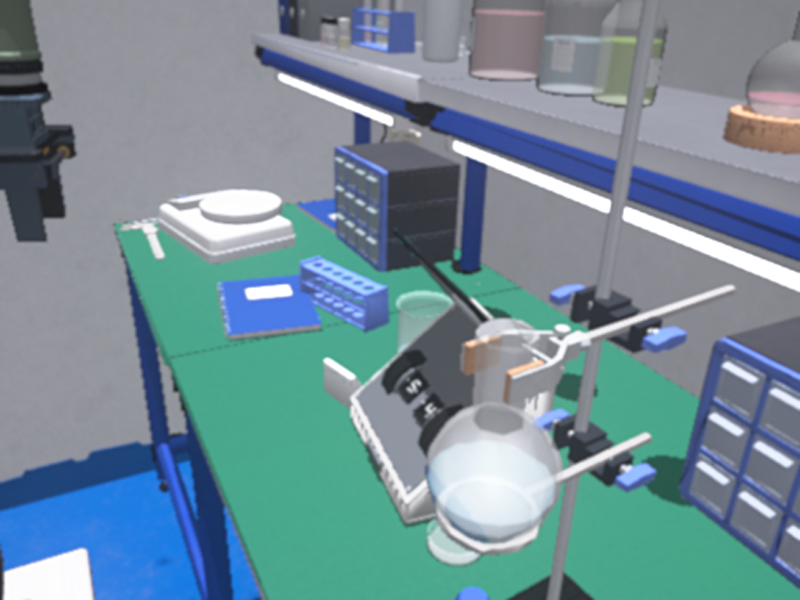

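View pics/t0.png

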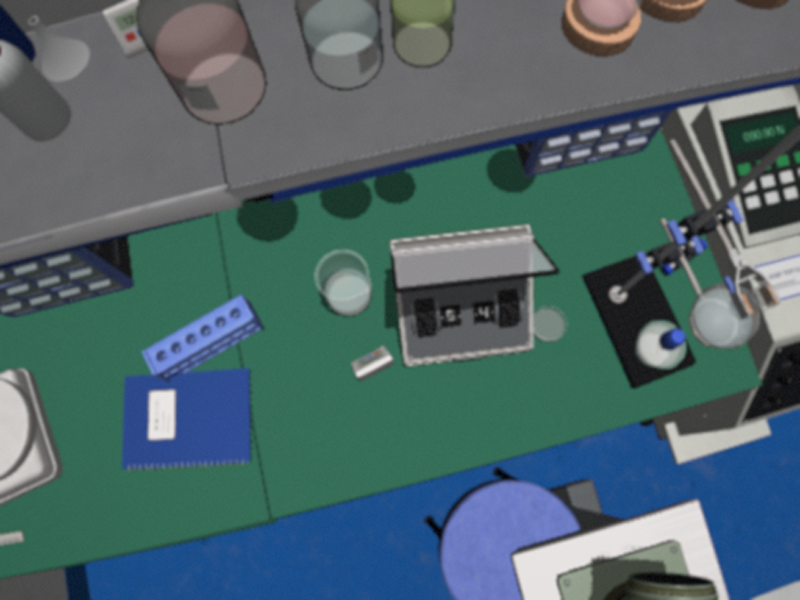

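The scene view has the console partly behind a flask, with the numerals near (410,385) and (428,408). The top view shows the console with corners near (392,240), (530,228), (533,346) and (406,362), and windows reading about 5 and 4. I'll enlarge both.

Run:
```python
import cv2
t=cv2.imread("pics/top0.png")[138:243,215:375]; s=cv2.imread("pics/scene0.png")[180:340,195:355]
cv2.imwrite("pics/tc.png",cv2.resize(t,None,fx=5,fy=5,interpolation=cv2.INTER_CUBIC))
cv2.imwrite("pics/sc.png",cv2.resize(s,(600,600),interpolation=cv2.INTER_CUBIC))
```

```text
(no output)
```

View pics/tc.png

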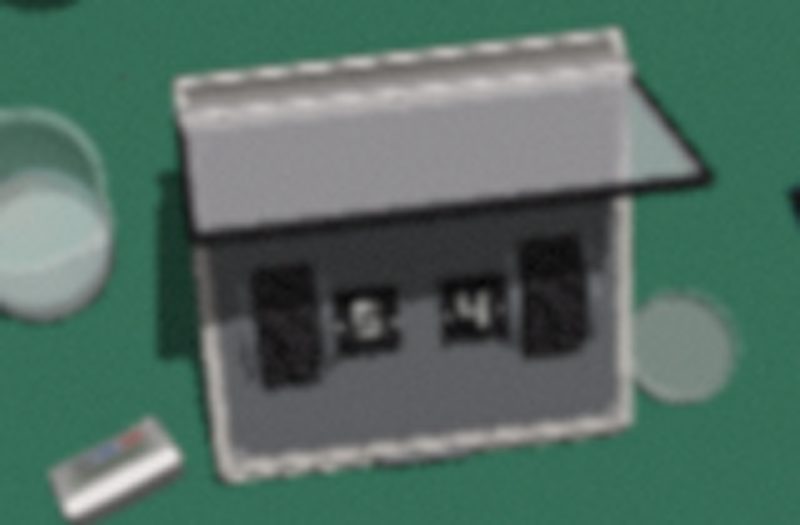

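View pics/sc.png

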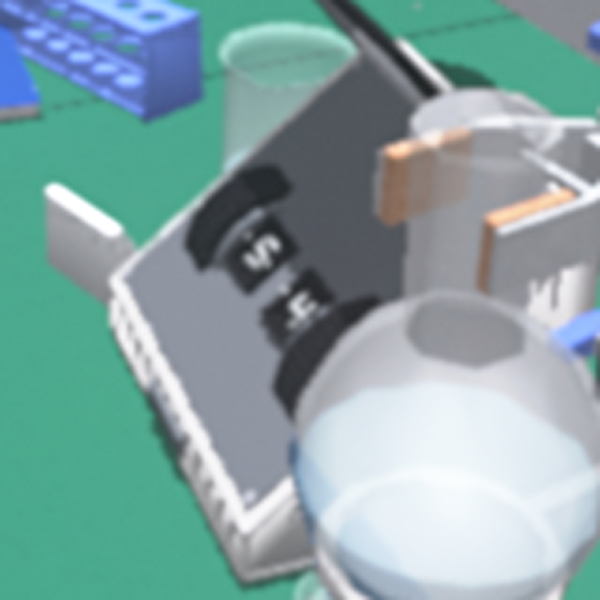

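Top crop: windows at (368,321) and (474,310), rims at (286,325) and (554,296), and guard edge ends at (198,238) and (710,178). Scene crop: windows at (262,252) and (298,308), and lip corners at (112,280), (243,530) and (245,585). Next I'll fit the pose.

```bash
cat > h.py <<'E'
import numpy as np, json, cv2
from scipy.spatial.transform import Rotation as R
from scipy.optimize import least_squares
cam={n:json.load(open(n+".json")) for n in("scene","top")}
def proj(c,P):
    P=np.atleast_2d(np.array(P,float)); A=R.from_euler('xyz',c["attitude"],degrees=True).as_matrix()
    p=(P-np.array(c["eye"]))@A*[1,-1,-1]
    f=192/np.tan(np.radians(c["fovy"]/2)); K=np.array([[f,0,c["cx"]],[0,f,c["cy"]],[0,0,1.]])
    return cv2.projectPoints(p,np.zeros(3),np.zeros(3),K,np.array(c["D"],float))[0][:,0]
c4,s4=np.cos(np.radians(40)),np.sin(np.radians(40))
def face(s,y,h): return np.array([-80+s*c4-h*s4,y,35+s*s4+h*c4])
def world(q,p): return R.from_euler('z',q[2]).apply(p)+[q[0],q[1],0]
E
cat > fit.py <<'E'
from h import *
T=lambda u,v:(215+(u+.5)/5-.5,138+(v+.5)/5-.5); S=lambda u,v:(195+(u+.5)/3.75-.5,180+(v+.5)/3.75-.5)
def obs(s):
    return [("top",T(368,321),face(s,26,8)),("top",T(474,310),face(s,-26,8)),
    ("top",T(198,238),face(s+110,105,133)),("top",T(710,178),face(s+110,-105,133)),
    ("top",T(286,325),face(s,65,14)),("top",T(554,296),face(s,-65,14)),
    ("top",T(180,78),(82.5,105,157)),("top",T(618,32),(82.5,-105,157)),
    ("scene",S(262,252),face(s,26,8)),("scene",S(298,308),face(s,-26,8)),
    ("scene",S(112,280),(-81,105,35)),("scene",S(243,530),(-81,-105,35)),("scene",S(245,585),(-82.5,-105,0))]
def res(q): return np.concatenate([proj(cam[c],world(q,p))[0]-np.array(m) for c,m,p in obs(q[3])])
r=least_squares(res,[480,150,0.1,70],loss="soft_l1"); q=r.x
print(q,np.degrees(q[2])); print(np.round(res(q).reshape(-1,2),1).tolist())
json.dump(q.tolist(),open("q.json","w")); s=q[3]
for n,p in dict(lr=face(s,65,16),rr=face(s,-65,16),lw=face(s,26,8),rw=face(s,-26,8),ge=face(s+110,0,135)).items(): print(n,world(q,p).round(1))
E
python3 fit.py
```

```text
[ 5.49047920e+02  1.32812918e+02 -1.31424138e-01  7.61675997e+01] -7.530048460816123
[[-0.2, 0.0], [-0.2, -0.2], [-1.1, -1.1], [-0.5, -0.5], [0.4, 2.1], [0.2, 1.9], [-0.9, 0.1], [0.4, -0.2], [-0.3, -0.0], [0.4, 0.1], [0.4, -0.1], [0.8, 0.9], [-1.2, 2.8]]
lr [525.9 201.4  96.2]
rr [508.9  72.6  96.2]
lw [525.9 162.1  90.1]
rw [519.1 110.5  90.1]
ge [525.1 136.  258.1]
```

```bash
cat > go.py <<'E'
from h import *; import sys
from workcell import env
q=json.load(open("q.json"))
Rc=R.from_euler('z',q[2]).as_matrix(); Rt=Rc@np.array([[-c4,0,s4],[0,1,0],[-s4,0,-c4]])
def tgt(y,up,h): return world(q,face(q[3]+up,y,16+h))
if __name__=="__main__":
    st=env.state(); Rn=R.from_euler('xyz',st["ee_rot"],degrees=True); M=Rn.as_matrix()
    y,up,h=map(float,sys.argv[1:4]); P=tgt(y,up,h)
    print("shift m",(M.T@(P-st["ee_pos"])/1000).round(4),"rot",R.from_matrix(M.T@Rt).as_rotvec(degrees=True).round(2),"goal",P.round(1))
    print("t",st["time_s"],"tool F",(M.T@st["force"]).round(1),"face xyz (up,left,out) rel rim mid",(Rt.T@(st["ee_pos"]-tgt(0,0,0))*[-1,1,-1]).round(1),"q",st["qpos"].round(1))
E
python3 go.py 65 0 150
python3 -c "
from workcell import eyes,env
from h import *
f=eyes.grab_frame('wrist');s=env.state();M=R.from_euler('xyz',s['ee_rot'],degrees=True).as_matrix()
print('cam in tool',M.T@(np.array(f['eye'])-s['ee_pos']), M.T@R.from_euler('xyz',f['attitude'],degrees=True).as_matrix()[:,2])"
```

```text
shift m [-0.3528 -0.2482  0.0025] rot [ -3.15 -39.93  -8.39] goal [430.3 214.1 211.1]
t 0.1 tool F [-0.4 -0.1  0.7] face xyz (up,left,out) rel rim mid [-236.7  364.2  351.4] q [72.5 18.3 89.7 -0.  72.  -1.1]
cam in tool [  72.39129366   -0.93879017 -169.90739822] [ 2.57819265e-01 -4.10344053e-04 -9.66193075e-01]
```

Emit:
{"fn": "send_rows", "kwargs": {
  "targets": "-0.12 -0.08 -0.03 -1 -14 -3 0;-0.12 -0.08 -0.03 -1 -14 -3 0;-0.12 -0.08 -0.03 -1 -14 -3 0;-0.24 -0.17 -0.03 -2 -28 -6 0;-0.24 -0.17 -0.03 -2 -28 -6 0;-0.24 -0.17 -0.03 -2 -28 -6 0;-0.353 -0.248 0.0 -3.15 -39.9 -8.4 0;-0.353 -0.248 0.0 -3.15 -39.9 -8.4 0;-0.353 -0.248 0.0 -3.15 -39.9 -8.4 0;-0.353 -0.248 0.0 -3.15 -39.9 -8.4 0;-0.353 -0.248 0.0 -3.15 -39.9 -8.4 0;-0.353 -0.248 0.0 -3.15 -39.9 -8.4 0",
  "grip_force": 20
}}

```text
time_s: 1.15
ee_pos: [431.0, 210.4, 212.9]
ee_rot: [-179.9, 39.9, 172.2]
force: [-0.3, 0.4, 0.4]
gripper_width: 14.2
gripper_force: 0.0
```

```bash
python3 go.py 65 12 30
python3 - <<'E'
from workcell import eyes,env
import cv2,json,numpy as np
f=eyes.grab_frame("wrist"); im=f.pop("image"); json.dump({k:np.array(v).tolist() for k,v in f.items()},open("w1.json","w"))
cv2.imwrite("pics/w1.png",cv2.resize(im,(800,600),interpolation=cv2.INTER_CUBIC)); print(env.state()["gripper_width"])
E
```

```text
shift m [-0.0101  0.0041  0.1206] rot [-0.26 -0.08 -0.22] goal [515.9 202.8 126.9]
t 1.15 tool F [ 0.   0.4 -0.5] face xyz (up,left,out) rel rim mid [  2.1  61.5 150.6] q [ 45.8  -0.2 125.5 -51.9  41.1  -0. ]
9.870166399146433
```

View pics/w1.png

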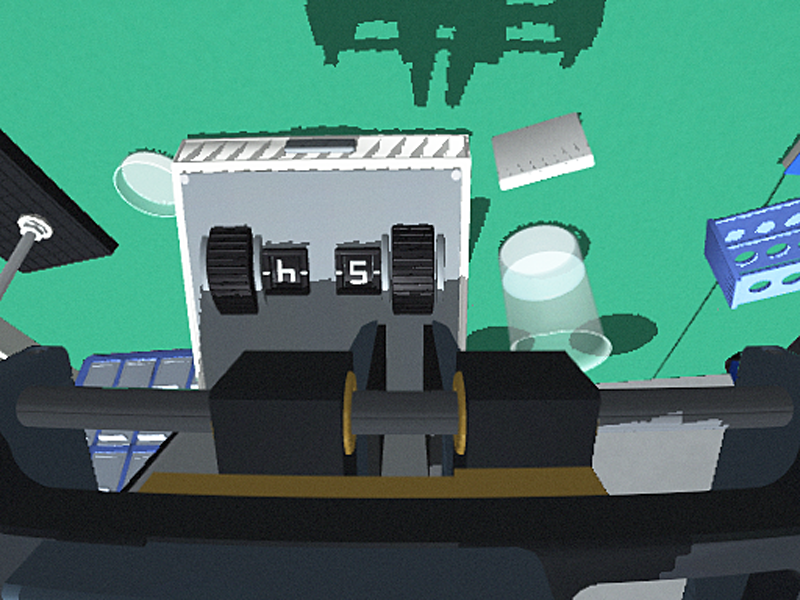

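The wrist view shows the windows at (285,271) reading 4 and (358,270) reading 5, and the rims at (232,270) and (413,268). The image is upside down. I'll check these against the fit.

Run:
```python
from h import *
q=json.load(open("q.json")); c=json.load(open("w1.json")); s=q[3]
for n,p in dict(lr=face(s,65,16),rr=face(s,-65,16),lw=face(s,26,8),rw=face(s,-26,8),lipL=(-80,105,35),lipR=(-80,-105,35)).items(): print(n,(proj(c,world(q,p))[0]*800/512).round(1))
im=cv2.imread("pics/w1.png"); cv2.imwrite("pics/w1c.png",cv2.resize(im[215:325,195:450],None,fx=3,fy=3,interpolation=cv2.INTER_CUBIC))
```

```text
lr [411.2 275.7]
rr [226.6 276.6]
lw [356.3 273.5]
rw [284.  273.8]
lipL [468.8 163. ]
lipR [170.3 166.9]
```

View pics/w1c.png

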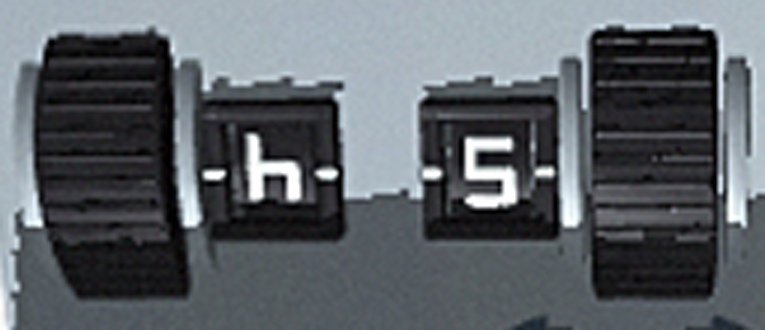

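The fit holds to about 2 mm. The left wheel reads about 5.0 and the right about 4.0. I'll descend onto the left wheel, on the up-slope side.

Emit:
{"fn": "send_rows", "kwargs": {
  "targets": "-0.008 0.002 0.04 0 0 0 0;-0.008 0.002 0.075 0 0 0 0;-0.008 0.003 0.11 0 0 0 0;-0.008 0.003 0.135 0 0 0 0;-0.008 0.003 0.140 0 0 0 0;-0.008 0.003 0.140 0 0 0 0;-0.008 0.003 0.140 0 0 0 0"
}}

```text
time_s: 1.78
ee_pos: [526.1, 206.2, 112.3]
ee_rot: [179.9, 40.0, 172.4]
force: [0.6, 0.2, -0.8]
gripper_width: 0.4
gripper_force: 0.0
```

```bash
python3 go.py 65 10 0
```

```text
shift m [ 0.     -0.0047  0.0126] rot [ 0.12  0.01 -0.02] goal [533.5 200.4 102.6]
t 1.7833 tool F [0.1 0.3 1. ] face xyz (up,left,out) rel rim mid [10.  69.7 12.6] q [ 35.1  14.8 126.9 -76.8  26.5  20.5]
```

Joint 4 is near its limit, so I need a slightly different tool tilt. I'll fit the arm's geometry and compare options. A pitch tilt only moves the tangent contact around the wheel.

```bash
cat > ik.py <<'E'
from go import *
from scipy.optimize import least_squares
D=[([72.537,18.348,89.70,0,72.04,-1.15],[161.41,551.41,213.2],[-179.91,0,163.685]),
([45.8,-.2,125.5,-51.9,41.1,0],[431,210.4,212.9],[-179.9,39.9,172.2]),([35.1,14.8,126.9,-76.8,26.5,20.5],[526.1,206.2,112.3],[179.9,40,172.4])]
rz=lambda t:R.from_euler('z',t,degrees=True); ry=lambda t:R.from_euler('y',t,degrees=True)
def fk(v,j):
    a,h,l2,l3,e,L=v; A=np.radians(j[1]);B=np.radians(j[1]+j[2])
    W=[a+l2*np.sin(A)+l3*np.sin(B)+e*np.cos(B),0,h+l2*np.cos(A)+l3*np.cos(B)-e*np.sin(B)]
    Q=rz(j[0])*ry(j[1]+j[2])*rz(j[3])*ry(j[4])*rz(j[5])
    return rz(j[0]).apply(W)+L*Q.apply([0,0,1]),Q
T=lambda eu:R.from_euler('xyz',eu,degrees=True)
off=fk([0]*6,D[0][0])[1].inv()*T(D[0][2])
v=least_squares(lambda v:np.concatenate([fk(v,j)[0]-p for j,p,_ in D]),[0,300,400,400,0,310],loss='soft_l1').x
def ik(P,Rm,j0=D[2][0]):
    f=lambda j:np.concatenate([fk(v,j)[0]-P,300*((fk(v,j)[1]*off).inv()*R.from_matrix(Rm)).as_rotvec()])
    s=least_squares(f,j0); return s.x,np.abs(s.fun).max()
# pitch: deg more vertical, lat: deg tool leans (tip points to console left)
def pose(y,pitch,lat,along=0,h=0):
    Rm=Rt@R.from_euler('yx',[pitch,lat],degrees=True).as_matrix()
    p=np.radians(pitch); C=tgt(y,0,-45); Rp=Rt@R.from_euler('y',pitch,degrees=True).as_matrix()
    return C-(45+h)*Rp[:,2]-along*Rp[:,0], Rm
if __name__=="__main__":
    print(v.round(1),[ (fk(v,j)[0]-p).round(1).tolist()+((fk(v,j)[1]*off).inv()*T(r)).as_rotvec(degrees=True).round(1).tolist() for j,p,r in D])
    for y in(65,-65):
      for pitch in(0,10,-10,20):
        for lat in(0,-10,10,-20):
          P,Rm=pose(y,pitch,lat,0,0); j,e=ik(P,Rm); print(y,pitch,lat,j.round(0),round(e,1),Rm[:,2].round(2))
E
python3 ik.py
```

```text
[ 17.7 113.  585.8 402.   19.7 312. ] [[12.0, -0.3, 0.5, -0.0, 0.0, 0.0], [-0.8, 0.5, -1.7, 0.1, 0.1, -0.0], [1.1, -1.4, 0.5, 0.1, 0.1, 0.0]]
65 0 0 [ 35.  16. 128. -83.  26.  27.] 0.0 [ 0.64 -0.08 -0.77]
65 0 -10 [  28.   15.  133. -115.   15.   53.] 0.0 [ 0.65  0.09 -0.75]
65 0 10 [ 40.  20. 124. -70.  38.  19.] 0.0 [ 0.6  -0.26 -0.75]
65 0 -20 [  20.   15.  136. -185.   14.  116.] 0.0 [ 0.64  0.26 -0.72]
65 10 0 [ 30.  16. 121. -45.  26. -14.] 0.0 [ 0.5  -0.07 -0.87]
65 10 -10 [ 24.  14. 125. -31.  13. -34.] 0.0 [ 0.51  0.11 -0.85]
65 10 10 [ 35.  19. 117. -47.  39.  -7.] 0.0 [ 0.46 -0.23 -0.85]
65 10 -20 [  17.   14.  127. -125.   -8.   53.] 0.0 [ 0.5   0.27 -0.82]
65 -10 0 [  39.   20.  135. -110.   37.   59.] 0.0 [ 0.76 -0.1  -0.64]
65 -10 -10 [  33.   18.  140. -139.   33.   82.] 0.0 [ 0.77  0.07 -0.63]
65 -10 10 [ 44.  23. 130. -91.  44.  44.] 0.0 [ 0.73 -0.27 -0.63]
65 -10 -20 [  24.   19.  144. -170.   36.  106.] 0.0 [ 0.77  0.24 -0.6 ]
65 20 0 [ 26.  17. 113. -20.  34. -41.] 0.0 [ 0.34 -0.04 -0.94]
65 20 -10 [ 21.  15. 117.  -2.  26. -65.] 0.0 [ 0.35  0.12 -0.93]
65 20 10 
[... 541 characters left out ...]
5 10 10 [ 21.  13. 126. -52.  29. -13.] 0.0 [ 0.46 -0.23 -0.85]
-65 10 -20 [  -2.   11.  131. -110.  -18.   23.] 0.0 [ 0.5   0.27 -0.82]
-65 -10 0 [  21.   15.  146. -139.   34.   74.] 0.0 [ 0.76 -0.1  -0.64]
-65 -10 -10 [  11.   15.  148. -172.   34.   97.] 0.0 [ 0.77  0.07 -0.63]
-65 -10 10 [  30.   18.  142. -113.   40.   55.] 0.0 [ 0.73 -0.27 -0.63]
-65 -10 -20 [ -0.  17. 149. -22. -41. -65.] 0.0 [ 0.77  0.24 -0.6 ]
-65 20 0 [ 12.  12. 120. -13.  29. -60.] 0.0 [ 0.34 -0.04 -0.94]
-65 20 -10 [   5.   12.  122. -168.  -25.   87.] 0.0 [ 0.35  0.12 -0.93]
-65 20 10 [ 18.  14. 118. -29.  37. -38.] 0.0 [ 0.31 -0.21 -0.93]
-65 20 -20 [  -2.   13.  123. -143.  -29.   55.] 0.0 [ 0.35  0.28 -0.9 ]
```

Tilting 12 degrees toward vertical keeps joint 4 around -40 and clears the guard by about 25 mm. I'll switch to that frame.

```bash
cat > g2.py <<'E'
from ik import *
def report(y,along,h,pitch=12):
    st=env.state(); M=T(st["ee_rot"]).as_matrix(); P,Rm=pose(y,pitch,0,along,h); P0=pose(y,pitch,0)[0]
    print("shift mm",(M.T@(P-st["ee_pos"])).round(1),"rot",R.from_matrix(M.T@Rm).as_rotvec(degrees=True).round(2),
      "| t",round(st["time_s"],2),"F(up,left,out)",(Rm.T@st["force"]*[-1,1,-1]).round(1),"pos(up,left,out)",(Rm.T@(st["ee_pos"]-P0)*[-1,1,-1]).round(1),"q",st["qpos"].round(0))
if __name__=="__main__": report(*map(float,sys.argv[1:4]));
E
python3 g2.py 65 10 10; python3 -c "
from ik import *
for y in(65,-65):
  for a in(-12,12):print(ik(*pose(y,12,0,a,0))[0].round(0))"
```

```text
shift mm [-11.2  -4.7   5.8] rot [ 1.200e-01  1.201e+01 -1.000e-02] | t 1.78 F(up,left,out) [ 0.1  0.3 -1. ] pos(up,left,out) [-2.2  4.7 13.4] q [ 35.  15. 127. -77.  26.  21.]
[ 30.  16. 121. -40.  26. -18.]
[ 29.  16. 118. -37.  28. -24.]
[ 14.  11. 129. -35.  18. -36.]
[ 13.  11. 125. -30.  19. -43.]
```

Emit:
{"fn": "send_rows", "kwargs": {
  "targets": "0 -0.002 -0.02 0 3 0 0;-0.004 -0.004 -0.02 0 6 0 0;-0.008 -0.0045 -0.02 0 9 0 0;-0.011 -0.0047 -0.02 0.1 12 0 0;-0.011 -0.0047 -0.015 0.1 12 0 0;-0.011 -0.0047 -0.015 0.1 12 0 0;-0.011 -0.0047 -0.015 0.1 12 0 0;-0.011 -0.0047 -0.015 0.1 12 0 0"
}}

```text
time_s: 2.45
ee_pos: [523.4, 200.9, 130.8]
ee_rot: [-180.0, 28.0, 172.5]
force: [-0.2, 0.3, 0.5]
gripper_width: 0.6
gripper_force: 0.0
```

```bash
python3 g2.py 65 10 0
```

```text
shift mm [-5.2  0.9 30.7] rot [-0.    0.02  0.  ] | t 2.45 F(up,left,out) [0.  0.2 0.5] pos(up,left,out) [ 4.8 -0.9 30.7] q [ 30.  13. 118. -34.  31. -26.]
```

Emit:
{"fn": "send_rows", "kwargs": {
  "targets": "-0.005 0.001 0.015 0 0 0 0;-0.005 0.001 0.026 0 0 0 0;-0.005 0.001 0.029 0 0 0 0;-0.005 0.001 0.030 0 0 0 0;-0.005 0.001 0.031 0 0 0 0;-0.005 0.001 0.031 0 0 0 0;-0.005 0.001 0.031 0 0 0 0"
}}

```text
time_s: 3.03
ee_pos: [542.8, 199.6, 107.7]
ee_rot: [179.9, 28.1, 172.4]
force: [-13.1, 0.2, 21.5]
gripper_width: 0.6
gripper_force: 12.6
```

```bash
python3 g2.py 65 10 0
```

```text
shift mm [ 1.  -0.4  1.2] rot [ 0.04  0.14 -0.07] | t 3.03 F(up,left,out) [-1.4 -1.5 25.1] pos(up,left,out) [11.   0.4  1.2] q [ 28.  16. 118. -36.  28. -24.]
```

Emit:
{"fn": "send_rows", "kwargs": {
  "targets": "0 0 -0.0008 0 0 0 0;0 0 -0.0008 0 0 0 0;0.002 0 -0.0008 0 0 0 0;0.004 0 -0.0008 0 0 0 0;0.006 0 -0.0008 0 0 0 0;0.006 0 -0.0008 0 0 0 0"
}}

```text
time_s: 3.53
ee_pos: [537.9, 200.2, 105.2]
ee_rot: [180.0, 28.2, 172.4]
force: [-7.1, -0.0, 15.0]
gripper_width: 0.2
gripper_force: 8.3
```

```bash
python3 g2.py 65 10 0
```

```text
shift mm [-4.5 -0.4  1.3] rot [ 0.03  0.17 -0.02] | t 3.53 F(up,left,out) [ 0.8 -1.  16.5] pos(up,left,out) [5.5 0.4 1.3] q [ 29.  16. 119. -37.  27. -23.]
```

Emit:
{"fn": "send_rows", "kwargs": {
  "targets": "0.002 0 -0.0005 0 0 0 0;0.004 0 -0.0005 0 0 0 0;0.006 0 -0.0005 0 0 0 0;0.008 0 -0.0005 0 0 0 0;0.010 0 -0.0005 0 0 0 0;0.012 0 -0.0005 0 0 0 0;0.014 0 -0.0005 0 0 0 0;0.015 0 -0.0005 0 0 0 0;0.015 0 -0.0005 0 0 0 0;0.015 0 -0.0005 0 0 0 0"
}}

```text
time_s: 4.37
ee_pos: [524.6, 202.0, 98.1]
ee_rot: [180.0, 28.1, 172.5]
force: [-5.8, -1.1, 11.5]
gripper_width: 1.0
gripper_force: 6.4
```

```bash
python3 g2.py 65 10 0
cat > look.py <<'E'
from h import *; import sys
from workcell import eyes
f=eyes.grab_frame("wrist"); c=f; q=json.load(open("q.json")); o=[]
side={"L":26,"R":-26}[sys.argv[1]]; s=q[3]
def rect(y0,w=20):  # rectify the window: plane at h=6, +-16 up, +-20 left
    pts=[face(s+a,y0+b,6) for a,b in((16,w),(16,-w),(-16,-w),(-16,w))]
    return proj(c,world(q,np.array(pts))).astype(np.float32)
for y0 in (26,-26):
    H=cv2.getPerspectiveTransform(rect(y0),np.float32([[0,0],[400,0],[400,320],[0,320]])); o.append(cv2.warpPerspective(f["image"],H,(400,320),flags=cv2.INTER_CUBIC))
E=np.array(f["eye"]); e=R.from_euler('z',-q[2]).apply(E-[q[0],q[1],0])-face(s,side,8)
print("view tan (up,left)",(e@[c4,0,s4])/(e@[-s4,0,c4]),e[1]/(e@[-s4,0,c4]))
img=np.hstack(o); 
small=cv2.resize(f["image"],(427,320)); cv2.imwrite(sys.argv[2],img)
E
python3 look.py L pics/l1.png
```

```text
shift mm [-19.7  -0.3   1.4] rot [ 0.02  0.13 -0.02] | t 4.37 F(up,left,out) [ 0.4 -1.9 12.8] pos(up,left,out) [-9.7  0.3  1.4] q [ 30.  15. 120. -40.  27. -20.]
view tan (up,left) -0.18889830408010935 0.19986427725320272
```

View pics/l1.png

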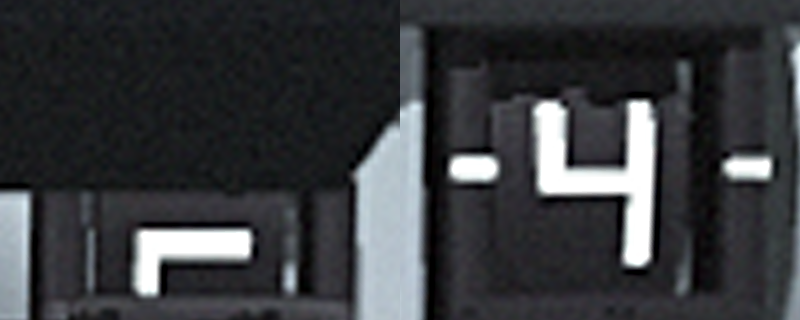

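The left 5 has rolled down as expected, and the right window is still at 4. Repeat the stroke.

Emit:
{"fn": "send_rows", "kwargs": {
  "targets": "0 0 -0.008 0 0 0 0;-0.010 0 -0.009 0 0 0 0;-0.020 0 -0.008 0 0 0 0;-0.020 0 -0.008 0 0 0 0;-0.020 0 -0.004 0 0 0 0;-0.020 0 -0.001 0 0 0 0;-0.020 0 0 0 0 0 0;-0.020 0 0 0 0 0 0;-0.020 0 0 0 0 0 0"
}}

```text
time_s: 5.17
ee_pos: [541.0, 199.2, 106.9]
ee_rot: [-180.0, 28.0, 172.4]
force: [-9.3, -0.3, 15.0]
gripper_width: 0.4
gripper_force: 8.9
```

Emit:
{"fn": "send_rows", "kwargs": {
  "targets": "0.002 0 0 0 0 0 0;0.004 0 0 0 0 0 0;0.006 0 0 0 0 0 0;0.008 0 0 0 0 0 0;0.010 0 0 0 0 0 0;0.012 0 0 0 0 0 0;0.014 0 0 0 0 0 0;0.016 0 0 0 0 0 0;0.018 0 0 0 0 0 0;0.020 0 0 0 0 0 0;0.020 0 0 0 0 0 0;0.020 0 0 0 0 0 0"
}}

```text
time_s: 6.17
ee_pos: [524.3, 201.4, 98.0]
ee_rot: [-180.0, 28.1, 172.4]
force: [-6.3, -1.6, 14.3]
gripper_width: 0.5
gripper_force: 8.1
```

```bash
python3 g2.py 65 10 0
```

```text
shift mm [-20.    0.2   1.3] rot [-0.04  0.1  -0.03] | t 6.17 F(up,left,out) [ 1.4 -2.4 15.5] pos(up,left,out) [-10.   -0.2   1.3] q [ 30.  15. 120. -40.  27. -20.]
```

Emit:
{"fn": "send_rows", "kwargs": {
  "targets": "0 0 -0.008 0 0 0 0;-0.010 0 -0.009 0 0 0 0;-0.018 0 -0.008 0 0 0 0;-0.018 0 -0.008 0 0 0 0;-0.018 0 -0.004 0 0 0 0;-0.018 0 -0.001 0 0 0 0;-0.018 0 -0.0002 0 0 0 0;-0.018 0 -0.0002 0 0 0 0;-0.018 0 -0.0002 0 0 0 0"
}}

```text
time_s: 6.92
ee_pos: [539.2, 199.4, 106.0]
ee_rot: [-180.0, 28.0, 172.4]
force: [-9.5, -0.1, 14.2]
gripper_width: 0.8
gripper_force: 8.4
```

Emit:
{"fn": "send_rows", "kwargs": {
  "targets": "0.002 0 0 0 0 0 0;0.004 0 0 0 0 0 0;0.006 0 0 0 0 0 0;0.008 0 0 0 0 0 0;0.010 0 0 0 0 0 0;0.012 0 0 0 0 0 0;0.014 0 0 0 0 0 0;0.014 0 0 0 0 0 0;0.014 0 0 0 0 0 0;0.014 0 -0.01 0 0 0 0;0.014 0 -0.04 0 0 0 0;0.014 0 -0.06 0 0 0 0"
}}

```text
time_s: 7.92
ee_pos: [498.5, 204.7, 151.6]
ee_rot: [-179.9, 27.9, 172.4]
force: [0.4, 0.1, -0.1]
gripper_width: 0.5
gripper_force: 0.0
```

```bash
python3 g2.py 65 10 0;python3 look.py L pics/l2.png
```

```text
shift mm [-17.8   0.4  60.9] rot [-0.08 -0.14 -0.02] | t 7.92 F(up,left,out) [ 0.3  0.1 -0.2] pos(up,left,out) [-7.7 -0.3 60.9] q [ 32.   9. 118. -32.  34. -27.]
view tan (up,left) -0.0842698986814504 0.15196760761605116
```

View pics/l2.png

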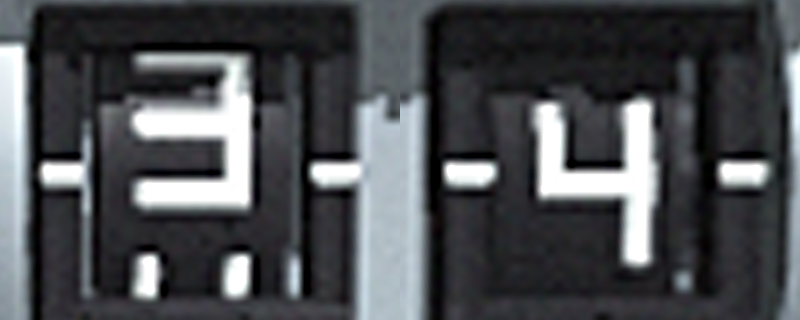

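The left window shows 3 about 5 mm above the ticks (bar at y=122, ticks at 173), and the right window shows 4. One more left stroke of about 7 mm.

Emit:
{"fn": "send_rows", "kwargs": {
  "targets": "-0.01 0 0.03 0 0 0 0;-0.01 0 0.052 0 0 0 0;-0.01 0 0.057 0 0 0 0;-0.01 0 0.0595 0 0 0 0;-0.01 0 0.0595 0 0 0 0;-0.01 0 0.0595 0 0 0 0;-0.01 0 0.0595 0 0 0 0"
}}

```text
time_s: 8.55
ee_pos: [535.4, 199.5, 104.2]
ee_rot: [-179.9, 28.0, 172.4]
force: [-2.9, -2.1, 6.6]
gripper_width: 0.6
gripper_force: 3.6
```

Emit:
{"fn": "send_rows", "kwargs": {
  "targets": "0.0015 0 0 0 0 0 0;0.003 0 0 0 0 0 0;0.0045 0 0 0 0 0 0;0.006 0 0 0 0 0 0;0.007 0 0 0 0 0 0;0.007 0 0 0 0 0 0;0.007 0 0 0 0 0 0;0.007 0 0 0 0 0 0;0.007 0 -0.01 0 0 0 0;0.007 0 -0.04 0 0 0 0;0.007 0 -0.06 0 0 0 0"
}}

```text
time_s: 9.47
ee_pos: [500.8, 204.6, 154.3]
ee_rot: [-180.0, 27.9, 172.4]
force: [0.2, -0.7, 0.0]
gripper_width: 0.4
gripper_force: 0.0
```

```bash
python3 g2.py -65 -10 40;python3 look.py L pics/l3.png
```

```text
shift mm [   5.5 -129.9   22.2] rot [-0.04 -0.12 -0.04] | t 9.47 F(up,left,out) [ 0.3 -0.7 -0.2] pos(up,left,out) [ -4.4 129.9  62.1] q [ 32.   9. 118. -31.  34. -27.]
view tan (up,left) -0.0704562522202557 0.152121051642348
```

View pics/l3.png

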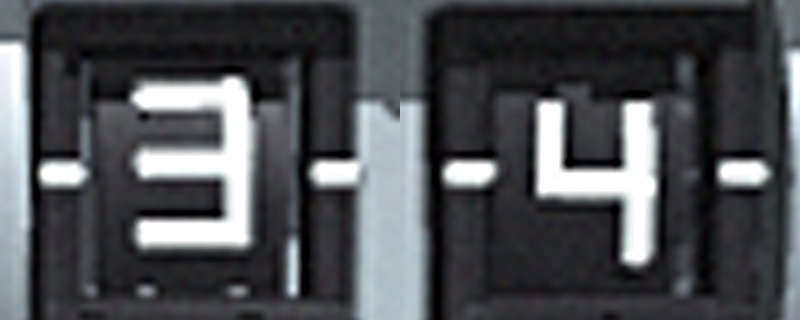

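The left 3 is now about 1 mm high (span 80..248, ticks at 173). I'll make a small correction and measure the span by code.

Emit:
{"fn": "send_rows", "kwargs": {
  "targets": "-0.004 0 0.03 0 0 0 0;-0.004 0 0.052 0 0 0 0;-0.004 0 0.057 0 0 0 0;-0.004 0 0.0597 0 0 0 0;-0.004 0 0.0597 0 0 0 0;-0.004 0 0.0597 0 0 0 0;-0.004 0 0.0597 0 0 0 0"
}}

```text
time_s: 10.1
ee_pos: [533.4, 200.7, 103.2]
ee_rot: [180.0, 28.0, 172.4]
force: [-0.2, -0.3, 1.0]
gripper_width: 0.5
gripper_force: 0.1
```

Emit:
{"fn": "send_rows", "kwargs": {
  "targets": "0.0007 0 0 0 0 0 0;0.0014 0 0 0 0 0 0;0.0022 0 0 0 0 0 0;0.0022 0 0 0 0 0 0;0.0022 0 0 0 0 0 0;0.0022 0 0 0 0 0 0;0.0022 0 -0.01 0 0 0 0;0.0022 0 -0.04 0 0 0 0;0.0022 0 -0.06 0 0 0 0;0.0022 0 -0.06 0 0 0 0"
}}

```text
time_s: 10.93
ee_pos: [503.5, 205.3, 158.0]
ee_rot: [179.8, 28.2, 172.3]
force: [0.2, 0.4, 0.3]
gripper_width: 0.5
gripper_force: 0.0
```

```bash
cat > meas.py <<'E'
import cv2,sys,numpy as np
def m(fn):
    g=cv2.cvtColor(cv2.imread(fn),cv2.COLOR_BGR2GRAY)>150
    for n,x in(("L",0),("R",400)):
        rows=np.where(g[40:300,x+132:x+254].sum(1)>10)[0]+40
        runs=[(int(r[0]),int(r[-1])) for r in np.split(rows,np.where(np.diff(rows)>1)[0]+1)] if len(rows) else []
        t=[np.where(g[140:210,x+a:x+b].sum(1)>10)[0]+140 for a,b in((45,80),(320,352))]
        print(fn,n,"runs",runs,"ticks",[r.mean() if len(r) else None for r in t])
for f in sys.argv[1:]: m(f)
E
python3 g2.py -65 -10 40;python3 look.py L pics/l4.png; python3 meas.py pics/l3.png pics/l4.png
```

```text
shift mm [   9.4 -131.    23.8] rot [ 0.17  0.18 -0.12] | t 10.93 F(up,left,out) [0.3 0.4 0.2] pos(up,left,out) [ -0.4 130.9  64.2] q [ 31.   9. 118. -31.  34. -28.]
view tan (up,left) -0.05656605179519298 0.15380753129986613
pics/l3.png L runs [(78, 246)] ticks [np.float64(173.5), np.float64(172.5)]
pics/l3.png R runs [(102, 263)] ticks [np.float64(172.5), np.float64(172.0)]
pics/l4.png L runs [(75, 239), (282, 297)] ticks [np.float64(174.5), np.float64(175.5)]
pics/l4.png R runs [(98, 261)] ticks [np.float64(173.5), np.float64(172.5)]
```

Emit:
{"fn": "send_rows", "kwargs": {
  "targets": "0 0 0.03 0 0 0 0;0 0 0.052 0 0 0 0;0 0 0.059 0 0 0 0;0 0 0.061 0 0 0 0;0 0 0.061 0 0 0 0;0 0 0.0625 0 0 0 0;0 0 0.0636 0 0 0 0;0 0 0.0636 0 0 0 0;0 0 0.0636 0 0 0 0"
}}

```text
time_s: 11.73
ee_pos: [532.9, 199.6, 102.2]
ee_rot: [-180.0, 28.2, 172.3]
force: [-20.3, -3.7, 35.2]
gripper_width: 0.4
gripper_force: 19.9
```

Emit:
{"fn": "send_rows", "kwargs": {
  "targets": "0.001 0 0 0 0 0 0;0.002 0 0 0 0 0 0;0.0029 0 0 0 0 0 0;0.0029 0 0 0 0 0 0;0.0029 0 0 0 0 0 0;0.0029 0 0 0 0 0 0;0.0029 0 0 0 0 0 0;0.0029 0 -0.01 0 0 0 0;0.0029 0 -0.04 0 0 0 0;0.0029 0 -0.06 0 0 0 0;0.0029 0 -0.06 0 0 0 0;0.0029 0 -0.06 0 0 0 0"
}}

```text
time_s: 12.73
ee_pos: [502.7, 204.7, 150.5]
ee_rot: [180.0, 28.0, 172.4]
force: [-0.3, -0.8, -0.0]
gripper_width: 0.3
gripper_force: 0.0
```

```bash
python3 g2.py -65 -10 40;python3 look.py L pics/l5.png; python3 meas.py pics/l5.png
```

```text
shift mm [   5.3 -130.2   17.9] rot [ 0.02  0.02 -0.05] | t 12.73 F(up,left,out) [-0.2 -0.9  0. ] pos(up,left,out) [ -4.6 130.2  57.9] q [ 31.  10. 118. -32.  34. -27.]
view tan (up,left) -0.07746202788787412 0.15542015899373493
pics/l5.png L runs [(59, 223), (272, 296)] ticks [np.float64(174.5), np.float64(174.0)]
pics/l5.png R runs [(99, 264)] ticks [np.float64(173.0), np.float64(173.5)]
```

The press was too hard because the reading hadn't settled, and the wheel crept back. I'll hover close, let it settle, and then press gently.

Emit:
{"fn": "send_rows", "kwargs": {
  "targets": "-0.006 0 0.03 0 0 0 0;-0.006 0 0.050 0 0 0 0;-0.006 0 0.052 0 0 0 0;-0.006 0 0.052 0 0 0 0;-0.006 0 0.052 0 0 0 0;-0.006 0 0.052 0 0 0 0;-0.006 0 0.052 0 0 0 0;-0.006 0 0.052 0 0 0 0"
}}

```text
time_s: 13.45
ee_pos: [532.4, 200.9, 107.9]
ee_rot: [179.9, 28.1, 172.4]
force: [-0.1, 1.0, 0.7]
gripper_width: 0.4
gripper_force: 0.0
```

```bash
python3 g2.py 65 0 1
```

```text
shift mm [ 1.8 -0.4  5.2] rot [ 0.03  0.05 -0.06] | t 13.45 F(up,left,out) [0.1 1.  0.7] pos(up,left,out) [1.8 0.3 6.2] q [ 29.  15. 119. -37.  28. -23.]
```

Emit:
{"fn": "send_rows", "kwargs": {
  "targets": "0 0 0.003 0 0 0 0;0 0 0.004 0 0 0 0;0 0 0.0048 0 0 0 0;0 0 0.0052 0 0 0 0;0 0 0.0052 0 0 0 0;0 0 0.0052 0 0 0 0"
}}

```text
time_s: 13.95
ee_pos: [534.6, 200.5, 103.6]
ee_rot: [179.9, 28.1, 172.4]
force: [-7.0, 0.1, 9.9]
gripper_width: 0.5
gripper_force: 6.1
```

```bash
python3 g2.py 65 0 1
```

```text
shift mm [ 1.8 -0.2  0.4] rot [ 0.02  0.05 -0.09] | t 13.95 F(up,left,out) [-1.5 -0.8 12. ] pos(up,left,out) [1.8 0.2 1.4] q [ 29.  16. 119. -38.  27. -23.]
```

Emit:
{"fn": "send_rows", "kwargs": {
  "targets": "0.001 0 0 0 0 0 0;0.002 0 0 0 0 0 0;0.003 0 0 0 0 0 0;0.004 0 0 0 0 0 0;0.005 0 0 0 0 0 0;0.005 0 0 0 0 0 0;0.005 0 0 0 0 0 0"
}}

```text
time_s: 14.53
ee_pos: [531.3, 201.0, 101.8]
ee_rot: [179.9, 28.2, 172.4]
force: [-3.3, -2.3, 9.8]
gripper_width: 0.5
gripper_force: 4.9
```

```bash
python3 g2.py 65 0 1
```

```text
shift mm [-2.  -0.3  0.5] rot [ 0.02  0.15 -0.06] | t 14.53 F(up,left,out) [ 2.  -2.7 10. ] pos(up,left,out) [-2.   0.3  1.5] q [ 29.  15. 120. -38.  27. -21.]
```

Emit:
{"fn": "send_rows", "kwargs": {
  "targets": "0 0 -0.002 0 0 0 0;0 0 -0.005 0 0 0 0;0 0 -0.03 0 0 0 0;0 0 -0.05 0 0 0 0;0 0 -0.05 0 0 0 0;0 0 -0.05 0 0 0 0;0 0 -0.05 0 0 0 0;0 0 -0.05 0 0 0 0"
}}

```text
time_s: 15.2
ee_pos: [506.9, 203.6, 143.1]
ee_rot: [-179.9, 27.9, 172.4]
force: [0.4, -0.1, -0.5]
gripper_width: 0.4
gripper_force: 0.0
```

```bash
python3 g2.py 65 0 1;python3 look.py L pics/l6.png; python3 meas.py pics/l6.png
```

```text
shift mm [-4.4  0.4 48.4] rot [-0.08 -0.1  -0.03] | t 15.2 F(up,left,out) [ 0.1 -0.1 -0.6] pos(up,left,out) [-4.3 -0.3 49.4] q [ 31.  11. 118. -33.  33. -26.]
view tan (up,left) -0.08503732659570284 0.1599088876373032
pics/l6.png L runs [(83, 250)] ticks [np.float64(174.0), np.float64(173.0)]
pics/l6.png R runs [(99, 263)] ticks [np.float64(173.5), np.float64(172.5)]
```

Emit:
{"fn": "send_rows", "kwargs": {
  "targets": "-0.001 0 0.025 0 0 0 0;-0.001 0 0.043 0 0 0 0;-0.001 0 0.045 0 0 0 0;-0.001 0 0.045 0 0 0 0;-0.001 0 0.047 0 0 0 0;-0.001 0 0.049 0 0 0 0;-0.001 0 0.050 0 0 0 0;-0.001 0 0.050 0 0 0 0;-0.001 0 0.050 0 0 0 0"
}}

```text
time_s: 16.0
ee_pos: [531.2, 201.1, 101.9]
ee_rot: [179.9, 28.1, 172.4]
force: [-3.6, -0.1, 5.6]
gripper_width: 0.5
gripper_force: 2.9
```

```bash
python3 g2.py 65 0 1
```

```text
shift mm [-2.  -0.4  0.5] rot [ 0.04  0.08 -0.07] | t 16.0 F(up,left,out) [-0.5 -0.6  6.6] pos(up,left,out) [-2.   0.4  1.5] q [ 29.  15. 120. -38.  27. -22.]
```

Emit:
{"fn": "send_rows", "kwargs": {
  "targets": "0.001 0 0 0 0 0 0;0.002 0 0 0 0 0 0;0.0025 0 0 0 0 0 0;0.0025 0 0 0 0 0 0;0.0025 0 0 0 0 0 0;0.0025 0 0 0 0 0 0"
}}

```text
time_s: 16.5
ee_pos: [529.9, 201.3, 101.2]
ee_rot: [179.9, 28.2, 172.4]
force: [-1.3, -1.1, 5.4]
gripper_width: 0.7
gripper_force: 2.5
```

```bash
python3 g2.py 65 0 1
```

```text
shift mm [-3.5 -0.4  0.6] rot [ 0.05  0.16 -0.06] | t 16.5 F(up,left,out) [ 1.5 -1.2  5.3] pos(up,left,out) [-3.5  0.4  1.5] q [ 29.  15. 120. -39.  27. -21.]
```

Emit:
{"fn": "send_rows", "kwargs": {
  "targets": "0 0 -0.002 0 0 0 0;0 0 -0.005 0 0 0 0;0 0 -0.03 0 0 0 0;0 0 -0.05 0 0 0 0;0 0 -0.05 0 0 0 0;0 0 -0.05 0 0 0 0;0 0 -0.05 0 0 0 0;0 0 -0.05 0 0 0 0"
}}

```text
time_s: 17.17
ee_pos: [505.5, 203.8, 142.5]
ee_rot: [-179.9, 27.9, 172.4]
force: [-0.5, -0.4, 0.5]
gripper_width: 0.3
gripper_force: 0.0
```

```bash
python3 g2.py -65 -10 15;python3 look.py L pics/l7.png; python3 meas.py pics/l7.png
```

```text
shift mm [   4.1 -129.7   34.7] rot [-0.08 -0.09 -0.03] | t 17.17 F(up,left,out) [-0.2 -0.5  0.7] pos(up,left,out) [ -5.7 129.7  49.5] q [ 31.  11. 119. -33.  33. -26.]
view tan (up,left) -0.09084535178316987 0.15970105322492797
pics/l7.png L runs [(90, 260)] ticks [np.float64(172.5), np.float64(171.5)]
pics/l7.png R runs [(100, 263)] ticks [np.float64(171.5), np.float64(171.5)]
```

The left window is now centred at 3: apparent +3 px, which matches the parallax. Now across to the right wheel.

Emit:
{"fn": "send_rows", "kwargs": {
  "targets": "0.004 -0.03 0 0 0 0 0;0.004 -0.06 0 0 0 0 0;0.004 -0.09 0 0 0 0 0;0.004 -0.12 0 0 0 0 0;0.004 -0.13 0.01 0 0 0 0;0.004 -0.13 0.02 0 0 0 0;0.004 -0.13 0.035 0 0 0 0;0.004 -0.13 0.035 0 0 0 0;0.004 -0.13 0.035 0 0 0 0;0.004 -0.13 0.035 0 0 0 0;0.004 -0.13 0.035 0 0 0 0;0.004 -0.13 0.035 0 0 0 0"
}}

```text
time_s: 18.22
ee_pos: [501.6, 73.9, 111.2]
ee_rot: [180.0, 28.0, 172.4]
force: [-0.0, 0.3, 0.5]
gripper_width: 0.4
gripper_force: 0.0
```

```bash
python3 g2.py -65 -10 1
```

```text
shift mm [ 1.2 -0.4 14.8] rot [ 0.01  0.03 -0.03] | t 18.22 F(up,left,out) [0.1 0.3 0.4] pos(up,left,out) [-8.9  0.4 15.8] q [ 13.   8. 128. -30.  20. -43.]
```

Approach down to about 1.5 mm out.

Emit:
{"fn": "send_rows", "kwargs": {
  "targets": "0.001 0 0.006 0 0 0 0;0.001 0 0.011 0 0 0 0;0.001 0 0.0125 0 0 0 0;0.001 0 0.0135 0 0 0 0;0.001 0 0.0142 0 0 0 0;0.001 0 0.0142 0 0 0 0;0.001 0 0.0142 0 0 0 0"
}}

```text
time_s: 18.8
ee_pos: [506.8, 72.8, 97.7]
ee_rot: [180.0, 28.0, 172.4]
force: [-2.6, 0.8, 3.2]
gripper_width: 0.5
gripper_force: 2.5
```

```bash
python3 g2.py -65 -10 1
```

```text
shift mm [-0.5 -0.   0.3] rot [-0.02 -0.03 -0.05] | t 18.8 F(up,left,out) [-0.8  0.4  4. ] pos(up,left,out) [-10.5   0.    1.3] q [ 13.  10. 128. -33.  18. -40.]
```

4 N so far. Press 0.6 mm more and roll up 21 mm.

Emit:
{"fn": "send_rows", "kwargs": {
  "targets": "0 0 0.0006 0 0 0 0;-0.002 0 0.0006 0 0 0 0;-0.004 0 0.0006 0 0 0 0;-0.006 0 0.0006 0 0 0 0;-0.008 0 0.0006 0 0 0 0;-0.010 0 0.0006 0 0 0 0;-0.012 0 0.0006 0 0 0 0;-0.014 0 0.0006 0 0 0 0;-0.0165 0 0.0006 0 0 0 0;-0.019 0 0.0006 0 0 0 0;-0.021 0 0.0006 0 0 0 0;-0.021 0 0.0006 0 0 0 0"
}}

```text
time_s: 19.8
ee_pos: [525.9, 70.4, 107.8]
ee_rot: [180.0, 28.0, 172.4]
force: [-7.2, 0.4, 9.4]
gripper_width: 0.6
gripper_force: 5.7
```

```bash
python3 g2.py -65 -10 1
```

```text
shift mm [21.3 -0.1  0.2] rot [-0.02  0.04 -0.07] | t 19.8 F(up,left,out) [-1.9 -0.5 11.7] pos(up,left,out) [11.3  0.1  1.2] q [ 12.  11. 125. -28.  19. -45.]
```

Emit:
{"fn": "send_rows", "kwargs": {
  "targets": "0 0 -0.004 0 0 0 0;0.002 0 -0.010 0 0 0 0;0.012 0 -0.010 0 0 0 0;0.021 0 -0.010 0 0 0 0;0.021 0 -0.010 0 0 0 0;0.021 0 -0.010 0 0 0 0;0.021 0 -0.005 0 0 0 0;0.021 0 -0.002 0 0 0 0;0.021 0 0 0 0 0 0;0.021 0 0 0 0 0 0;0.021 0 0 0 0 0 0"
}}

```text
time_s: 20.72
ee_pos: [508.3, 72.9, 98.3]
ee_rot: [180.0, 28.1, 172.4]
force: [-5.8, 0.5, 11.9]
gripper_width: 0.4
gripper_force: 6.5
```

```bash
python3 g2.py -65 -10 1
```

```text
shift mm [ 1.  -0.2  0.1] rot [ 0.01  0.11 -0.07] | t 20.72 F(up,left,out) [ 0.4 -0.2 13.3] pos(up,left,out) [-9.   0.2  1.1] q [ 13.  10. 128. -33.  18. -40.]
```

Emit:
{"fn": "send_rows", "kwargs": {
  "targets": "-0.002 0 0 0 0 0 0;-0.004 0 0 0 0 0 0;-0.006 0 0 0 0 0 0;-0.008 0 0 0 0 0 0;-0.010 0 0 0 0 0 0;-0.012 0 0 0 0 0 0;-0.014 0 0 0 0 0 0;-0.0165 0 0 0 0 0 0;-0.019 0 0 0 0 0 0;-0.021 0 0 0 0 0 0;-0.021 0 0 0 0 0 0;-0.021 0 0 0 0 0 0"
}}

```text
time_s: 21.72
ee_pos: [526.4, 70.5, 108.1]
ee_rot: [179.9, 28.1, 172.4]
force: [-7.2, 1.0, 10.6]
gripper_width: 0.6
gripper_force: 6.6
```

```bash
python3 g2.py -65 -10 1
```

```text
shift mm [21.8 -0.3  0.1] rot [ 0.01  0.09 -0.09] | t 21.72 F(up,left,out) [-1.4  0.  12.8] pos(up,left,out) [11.8  0.3  1.2] q [ 12.  11. 125. -28.  19. -45.]
```

Emit:
{"fn": "send_rows", "kwargs": {
  "targets": "0 0 -0.004 0 0 0 0;0.002 0 -0.010 0 0 0 0;0.012 0 -0.010 0 0 0 0;0.018 0 -0.010 0 0 0 0;0.018 0 -0.010 0 0 0 0;0.018 0 -0.010 0 0 0 0;0.018 0 -0.005 0 0 0 0;0.018 0 -0.002 0 0 0 0;0.018 0 0 0 0 0 0;0.018 0 0 0 0 0 0;0.018 0 0 0 0 0 0"
}}

```text
time_s: 22.63
ee_pos: [510.7, 72.5, 99.6]
ee_rot: [180.0, 28.1, 172.4]
force: [-5.5, 0.1, 11.2]
gripper_width: 0.1
gripper_force: 6.5
```

Emit:
{"fn": "send_rows", "kwargs": {
  "targets": "-0.002 0 0 0 0 0 0;-0.004 0 0 0 0 0 0;-0.006 0 0 0 0 0 0;-0.008 0 0 0 0 0 0;-0.010 0 0 0 0 0 0;-0.012 0 0 0 0 0 0;-0.0135 0 0 0 0 0 0;-0.0135 0 0 0 0 0 0;-0.0135 0 0 0 0 0 0"
}}

```text
time_s: 23.38
ee_pos: [522.2, 71.0, 105.8]
ee_rot: [180.0, 28.1, 172.4]
force: [-7.5, 1.3, 11.4]
gripper_width: 0.9
gripper_force: 6.8
```

Emit:
{"fn": "send_rows", "kwargs": {
  "targets": "0 0 -0.002 0 0 0 0;0 0 -0.005 0 0 0 0;0 0 -0.03 0 0 0 0;0 0 -0.05 0 0 0 0;0 0 -0.05 0 0 0 0;0 0 -0.05 0 0 0 0;0 0 -0.05 0 0 0 0;0 0 -0.05 0 0 0 0"
}}

```text
time_s: 24.05
ee_pos: [498.4, 73.7, 147.9]
ee_rot: [-180.0, 27.9, 172.4]
force: [-0.3, 0.5, 0.7]
gripper_width: 0.7
gripper_force: 0.0
```

```bash
python3 g2.py -65 0 1;python3 look.py R pics/r1.png; python3 meas.py pics/r1.png
```

```text
shift mm [ 5.5  0.2 48.6] rot [-0.06 -0.12 -0.04] | t 24.05 F(up,left,out) [0.  0.5 0.8] pos(up,left,out) [ 5.6 -0.2 49.6] q [ 14.   5. 125. -23.  26. -50.]
view tan (up,left) -0.04403224235012185 -0.16905846776976555
pics/r1.png L runs [(92, 257)] ticks [np.float64(173.0), np.float64(172.5)]
pics/r1.png R runs [(97, 264)] ticks [np.float64(172.5), np.float64(172.0)]
```

View pics/r1.png

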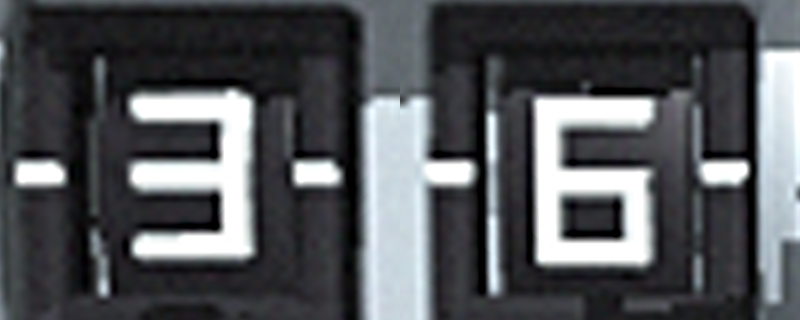

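Emit:
{"fn": "send_rows", "kwargs": {
  "targets": "0.003 0 0.025 0 0 0 0;0.003 0 0.043 0 0 0 0;0.003 0 0.045 0 0 0 0;0.003 0 0.045 0 0 0 0;0.003 0 0.047 0 0 0 0;0.003 0 0.049 0 0 0 0;0.003 0 0.050 0 0 0 0;0.003 0 0.050 0 0 0 0;0.003 0 0.050 0 0 0 0"
}}

```text
time_s: 24.85
ee_pos: [519.5, 71.4, 104.5]
ee_rot: [180.0, 28.1, 172.4]
force: [-2.4, 0.2, 3.0]
gripper_width: 0.5
gripper_force: 2.4
```

```bash
python3 g2.py -65 0 1
```

```text
shift mm [ 3.9 -0.2  0.3] rot [ 0.01  0.08 -0.06] | t 24.85 F(up,left,out) [-0.7 -0.1  3.8] pos(up,left,out) [3.9 0.2 1.3] q [ 12.  10. 126. -30.  19. -44.]
```

The left window shows a centred 3 and the right a 6 about 0.7 mm low (centre at y=180, ticks at 172). Small up-roll.

Emit:
{"fn": "send_rows", "kwargs": {
  "targets": "0 0 0.0003 0 0 0 0;0 0 0.0003 0 0 0 0;-0.0007 0 0.0003 0 0 0 0;-0.0014 0 0.0003 0 0 0 0;-0.0014 0 0.0003 0 0 0 0;-0.0014 0 0.0003 0 0 0 0;-0.0014 0 0.0003 0 0 0 0"
}}

```text
time_s: 25.43
ee_pos: [520.4, 71.2, 104.9]
ee_rot: [180.0, 28.1, 172.4]
force: [-6.8, 1.4, 8.6]
gripper_width: 0.4
gripper_force: 5.3
```

```bash
python3 g2.py -65 0 1
```

```text
shift mm [ 4.9 -0.2  0.2] rot [ 0.01  0.06 -0.07] | t 25.43 F(up,left,out) [-2.1  0.5 10.9] pos(up,left,out) [4.9 0.2 1.2] q [ 12.  11. 126. -30.  19. -44.]
```

Emit:
{"fn": "send_rows", "kwargs": {
  "targets": "0 0 -0.002 0 0 0 0;0 0 -0.005 0 0 0 0;0 0 -0.03 0 0 0 0;0 0 -0.05 0 0 0 0;0 0 -0.05 0 0 0 0;0 0 -0.05 0 0 0 0;0 0 -0.05 0 0 0 0;0 0 -0.05 0 0 0 0"
}}

```text
time_s: 26.1
ee_pos: [497.1, 74.0, 147.0]
ee_rot: [-180.0, 27.9, 172.4]
force: [0.7, 0.1, 0.4]
gripper_width: 0.6
gripper_force: 0.0
```

```bash
python3 g2.py -65 0 1;python3 look.py R pics/r2.png; python3 meas.py pics/r2.png
```

```text
shift mm [ 4.   0.2 48.4] rot [-0.05 -0.1  -0.04] | t 26.1 F(up,left,out) [0.8 0.2 0. ] pos(up,left,out) [ 4.1 -0.1 49.4] q [ 14.   5. 125. -23.  26. -50.]
view tan (up,left) -0.050784281250013524 -0.16891420585125536
pics/r2.png L runs [(93, 257)] ticks [np.float64(172.5), np.float64(173.0)]
pics/r2.png R runs [(89, 258)] ticks [np.float64(172.5), np.float64(172.0)]
```

Both are centred, and the tool is 49 mm clear of everything. Handing in.

```bash
python3 -c "
from workcell import env
print(env.job_done())"
```

```text
the job is handed in; nothing more can be done
None
```

The counter reads 36, with 3 and 6 centred in their windows. The wheels were let go, and the job was handed in at about 26 s of robot time; one left-wheel press reached about 40 N at the fingertip, over the 5–12 N advised.

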